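Release the latched key on the stirrer controller

TASK

One of the four identical keys on the stirrer controller is already latched down, so its channel was left on. Find it by touch (a light tap on each key tells which one sits low and does not give), press that key right down with the fingertips and let it spring back up, so that all four stand raised. Do not push any raised key so far that it latches, and do not shift or pick up anything else on the bench.

Things in the scene. Friction and masses are not known exactly. Their poses are not given: they have to be found in the camera images.
- console: stirrer controller, a heavy fixed white box 170 mm (its x) by 260 mm (its y) by 60 mm high, standing level; origin at the centre of its underside. Four identical white square keys stand in a row on its top, near its front (-x) long side, parallel to its y axis.
- place_1 (a point): point on the console's top, 60 mm above the table, under the centre of key 1 of the row; console's axes. Numbers run along the console's +y, 48 mm apart. Each key: cap 20 x 20 mm with a level flat top, in a 28 x 28 mm black collar 3 mm high. Above this point, the top of a raised key is at 18 mm, of the latched key at 13 mm, of any key at its stop at 8 mm.
- place_2 (a point): point on the console's top, 60 mm above the table, under the centre of key 2 of the row; console's axes. Numbers run along the console's +y, 48 mm apart. A raised key resists with 2 N at first touch and 4 N at 5 mm down; pushed past 5 mm it latches.
- place_3 (a point): point on the console's top, 60 mm above the table, under the centre of key 3 of the row; console's axes. Numbers run along the console's +y, 48 mm apart. The latched key stays put under a tap below 4 N. Pushed more than 3 mm further (5.5 N; the stop is 5 mm further, 6 N) its catch lets go, and it springs up as the finger withdraws.
- place_4 (a point): point on the console's top, 60 mm above the table, under the centre of key 4 of the row; console's axes. Numbers run along the console's +y, 48 mm apart. Key as the others.
- key_a (a joint): how far down one of the four keys is (m): 0 raised, 0.005 latched, 0.010 at the stop. The letters say nothing of the key's place in the row: the four are shuffled over the places from run to run.
- key_b (a joint): how far down one of the four keys is (m): 0 raised, 0.005 latched, 0.010 at the stop. The letters say nothing of the key's place in the row: the four are shuffled over the places from run to run.
- key_c (a joint): how far down one of the four keys is (m): 0 raised, 0.005 latched, 0.010 at the stop. The letters say nothing of the key's place in the row: the four are shuffled over the places from run to run.
- key_d (a joint): how far down one of the four keys is (m): 0 raised, 0.005 latched, 0.010 at the stop. The letters say nothing of the key's place in the row: the four are shuffled over the places from run to run.
- vial_1: loose amber vial with white cap, 21 mm across, 37 mm high, upright on the console's rear half; origin at its foot. Leave it alone.
- vial_2: loose amber vial with white cap, 21 mm across, 37 mm high, upright on the console's rear half; origin at its foot. Leave it alone.
- flask_1: loose stoppered glass volumetric flask, 72 mm across, 176 mm high, upright on the table; origin at its foot. Leave it alone.
- flask_2: loose stoppered glass volumetric flask, 72 mm across, 176 mm high, upright on the table; origin at its foot. Leave it alone.
- bottle: loose white bottle, 72 mm across, 150 mm high, upright on the table; origin at its foot. Leave it alone.
- tip_rack: loose pipette tip rack, 85 x 125 x 57 mm; origin at the centre of its underside. Leave it alone.
- petri_dish: loose closed petri dish, 92 mm across, 23 mm high; origin at its foot. Leave it alone.

How it is judged:
By the outcome, as a careful person would: the job done as asked, in the order asked, and still so for the second after the job is handed in, with the robot touching nothing.
It also fails if it takes over 45 s, if anything falls off the work surface, if the arm or the gripper's body presses on something with over 40 N, if the wrist force passes 120 N, or if a joint passes its speed limit or range.

ROBOT

A 7-joint arm with a two-finger parallel gripper is mounted at the origin on the work surface. World frame = base frame: x ahead of the robot, y to its left, z up, the work surface at z = 0. Lengths are in m, angles in rad, forces in N, time in s.
With the tool pointing down it reaches from about 0.425 to 1.025 m from the base axis. Payload 3.6 kg.
Tool frame: the origin (TCP) lies on the centre line of the jaws, within the pads' length; the fingertips stand r.nose_length ahead of it and the grasp point (between the pads) lies 6 mm ahead of it (r.nose_length is the distance from the TCP to the fingertips, in m); z points along the fingers, y is the direction in which the jaws open and shut (so a half turn about z gives the same grasp; the last joint's range is limited). The gripper opens to 85 mm and grips with 20 to 120 N. Pads are 22 mm wide; open, the fingers measure 114 mm over their backs; the gripper's body (76 mm by 85 mm) begins 54 mm behind the grasp point. The pads swing forward as they close: fully open they stand 13 mm farther back than shut.
Start: joints at [-1.417, 0.591, 0.048, 1.609, -0.033, 0.943, -0.034], TCP at [0.177, 0.703, 0.256] pointing down, gripper open.
Joint ranges: [-2.69, 2.69], [-0.47, 2.24], [-1.27, 1.36], [0.19, 2.51], [-1.53, 4.68], [0.08, 2.07], [-3.09, 3.09]. Speed limits (rad/s): [2.57, 2.57, 3.14, 3.14, 3.14, 3.14, 3.14].

INTERFACE

Orientations are given as a rotation vector (axis times angle).
In Python, from rig import r gives the robot as it stands. Calls block until the motion is done:
- r.movep(position, orientation): joint-space move of the TCP to a pose.
- r.move_straight(position, orientation=None, vel=0.15, threshold=None): straight line of the TCP; orientation=None keeps the orientation; vel is the mean speed in m/s. With threshold (N) it stops when the force on the tool has changed by that much, and returns True; else False.
- r.move_j(angles): joint-space move.
- r.open() and r.grab(): open the fingers fully, or close them until they stop; the grip force is fixed at half the most.
- r.sleep(seconds).
- r.ik(position, orientation): joint angles nearest the present ones, or None.
- r.state(): the state.
- r.snapshot(name): name is "scene" or "top"; returns (picture, depth): 420x560x3 uint8, red, green, blue; 420x560 float32, m along the optical axis (not along the pixel's ray), 0 where there is no reading.
- r.camera_params(name): a dict with "vertical_fov" (degrees; the focal length in pixels is half the picture's height over the tangent of half this angle, whatever the lens; pixels are square), "cx", "cy" (the principal point, pixels), "R" (3x3) and "t" (3): a world point X has camera coordinates R X + t. Camera axes: x right, y down, z forward; pixel columns grow to the right and rows downward; lengths in m; the calibration is good to about 2 mm. A picture is of the moment at which its call begins. camera_params takes no time and is no camera call.
A pose or a line that the arm cannot do raises r.Unreachable and nothing moves.
- r.sign_off(): hands the job in, once; it reports no verdict.
The state is a dict: "clock": time; "qpos": joint angles; "dq": joint speeds; "tau": joint torques, N m; "position": TCP position; "ee_rot": TCP orientation; "ft_force": force on the tool from outside, world axes, zero at the start; "moment": the same for the moment, N m; "grip_width": finger opening in m.
Only numpy, scipy, OpenCV 4.12 (cv2) and the standard library are available. Lean on these libraries where they do the work, as an engineer would, in place of code of your own. Each camera call takes 0.05 s, during which the arm holds its last target. There are 200 camera calls.

## Working session

There is one attempt and no reset: what is moved stays moved. The work goes in short steps, each a Python script; the robot and the scene stay as the last script left them, time stands still between calls to the robot, and variables do not carry over. Pictures are saved under pics/ and viewed, about 8 in all and at most 12, crops included, and the job is handed in when it is done.

```bash
mkdir -p pics
python3 - <<'E'
from rig import r
import cv2,numpy as np
for n in("scene","top"):
    im,d=r.snapshot(n); cv2.imwrite(f"pics/{n}0.png",im[:,:,::-1]); np.save(f"pics/{n}0.npy",d)
    print(n,r.camera_params(n),d[d>0].min(),d.max())
s=r.state();print(s,r.nose_length)
E
```

```text
scene {'vertical_fov': 42.80175087171092, 'cx': 275.97285471330514, 'cy': 208.4912048679114, 'R': array([[ 0.85617426,  0.51644228, -0.01590624],
       [ 0.41050166, -0.69859275, -0.58605167],
       [-0.31377385,  0.49523281, -0.81011754]]), 't': array([-0.38568345, -0.15599299,  1.60547214])} 1.0545964 3.3985863
top {'vertical_fov': 46.50000613611565, 'cx': 276.28356470057696, 'cy': 206.0021864159273, 'R': array([[-2.34738130e-04, -9.99948851e-01,  1.01114215e-02],
       [-9.95743266e-01, -6.98241950e-04, -9.21675701e-02],
       [ 9.21699160e-02, -1.00900151e-02, -9.95692170e-01]]), 't': array([-0.03390995,  0.48622816,  1.60602519])} 0.75260025 2.5420434
{'clock': 0.1, 'qpos': array([-1.41751842,  0.59203511,  0.04831185,  1.60970173, -0.03329619,
        0.94269722, -0.03371868]), 'dq': array([ 7.89368758e-04, -1.67380241e-05, -6.47362846e-04, -4.05480294e-03,
        7.78979449e-04,  4.47578964e-04,  4.06853365e-04]), 'tau': array([ 5.13255844e-03, -5.50001049e+01,  1.55320019e+00, -1.98826057e+01,
        9.67694650e-03,  3.79748322e-03, -8.81953497e-07]), 'position': array([0.17692632, 0.70236065, 0.25524693]), 'ee_rot': array([-0.38654942, -3.11758926,  0.00319248]), 'ft_force': array([ 7.85614276e-01, -1.68640674e-01, -2.36495796e-04]), 'moment': array([-0.02829732,  0.02607063,  0.03777864]), 'grip_width': 0.08541193272776679} 0.025
```

View pics/top0.png

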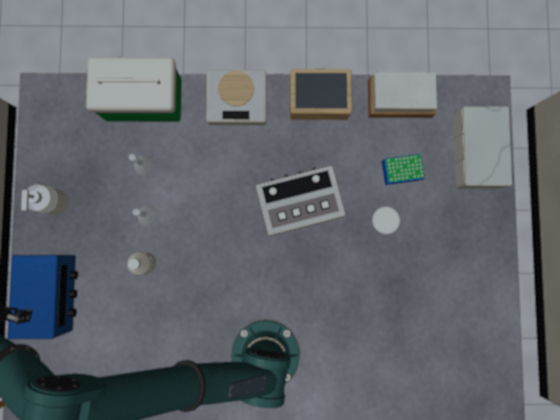

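View pics/scene0.png

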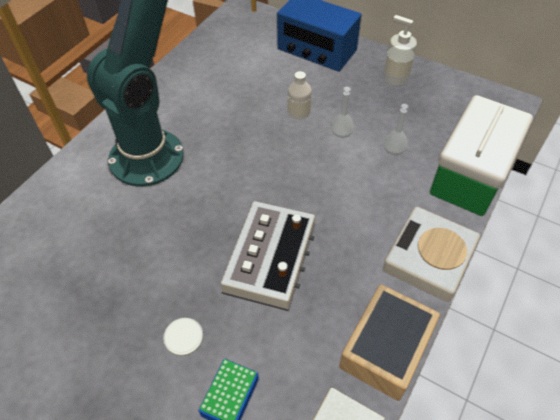

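The top view shows the console at about (300,200). Its keys are at about (325,205), (311,209), (297,212) and (282,216), which I number 1 to 4, because +y points left in the picture. The scene view shows the same keys at (247,266) to (265,219). Next I'll measure them in both views.

```bash
cat > h.py <<'E'
import numpy as np,cv2
from rig import r
def ray(n,uv,z):
    c=r.camera_params(n);f=210/np.tan(np.radians(c["vertical_fov"]/2))
    d=c["R"].T@np.array([(uv[0]-c["cx"])/f,(uv[1]-c["cy"])/f,1]);o=-c["R"].T@c["t"]
    return o+d*(z-o[2])/d[2]
def keys(n,im,seeds):
    g=cv2.cvtColor(im,cv2.COLOR_RGB2GRAY);out=[]
    for u,v in seeds:
        w=g[v-6:v+7,u-6:u+7].astype(float);w=np.clip(w-(w.max()*.6+w.min()*.4),0,None)
        V,U=np.mgrid[v-6:v+7,u-6:u+7];out.append(((U*w).sum()/w.sum(),(V*w).sum()/w.sum()))
    return np.array(out)
E
python3 - <<'E'
from h import *
S={"top":[(325,205),(311,209),(297,212),(282,216)],"scene":[(247,266),(253,250),(259,235),(265,219)]}
for n in S:
    im=cv2.imread(f"pics/{n}0.png")[:,:,::-1];uv=keys(n,im,S[n])
    P=np.array([ray(n,p,.077 if n=="top" else .074) for p in uv])
    print(n,uv.round(1).tolist(),P.round(4).tolist(),np.linalg.norm(np.diff(P,axis=0),axis=1).round(4))
    d=(P[3]-P[0])[:2];print("yaw",np.degrees(np.arctan2(-d[0],d[1])),P.mean(0))
    D=np.load(f"pics/{n}0.npy");c=r.camera_params(n);f=210/np.tan(np.radians(c["vertical_fov"]/2))
    for u,v in uv:
        z=D[int(round(v)),int(round(u))];print((c["R"].T@(z*np.array([(u-c["cx"])/f,(v-c["cy"])/f,1])-c["t"])).round(4))
a=cv2.imread("pics/top0.png")[155:245,245:355];b=cv2.imread("pics/scene0.png")[195:310,215:325]
cv2.imwrite("pics/crop.png",np.hstack([cv2.resize(a,(400,330),interpolation=0),cv2.resize(b,(400,330),interpolation=0)]))
E
```

```text
top [[324.7, 204.1], [310.4, 207.8], [295.9, 211.7], [281.6, 215.3]] [[0.4873, -0.1895, 0.077], [0.4754, -0.143, 0.077], [0.4628, -0.0965, 0.077], [0.4513, -0.0504, 0.077]] [0.048  0.0482 0.0476]
yaw 14.531056642363266 [ 0.46920063 -0.1198457   0.077     ]
[ 0.4868 -0.1889  0.0829]
[ 0.4748 -0.1425  0.0837]
[ 0.4632 -0.0967  0.0724]
[ 0.451  -0.0503  0.0802]
scene [[246.7, 264.3], [252.8, 248.0], [258.7, 233.5], [264.2, 217.3]] [[0.4857, -0.1935, 0.074], [0.4735, -0.1469, 0.074], [0.4633, -0.1031, 0.074], [0.4491, -0.054, 0.074]] [0.0481 0.045  0.0511]
yaw 14.695382347992663 [ 0.46787985 -0.12438112  0.074     ]
[ 0.4854 -0.1931  0.0732]
[ 0.4726 -0.1458  0.0716]
[ 0.4619 -0.1013  0.0706]
[ 0.4489 -0.0538  0.0736]
```

View pics/crop.png

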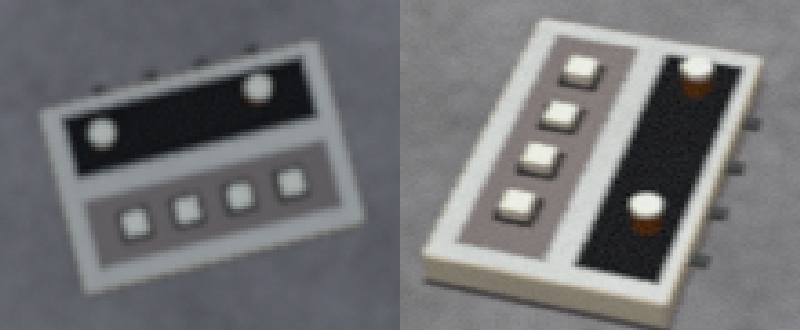

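The crop shows four keys in collars, with both vials on the rear strip well clear of them. Spacing comes out at 48 mm, yaw is 14.6°, and the two views agree within about 4 mm, so I'll average them. Now I'll approach with the fingers shut and tap key 1.

```bash
cat >> h.py <<'E'
from scipy.spatial.transform import Rotation as Ro
yaw=np.radians(14.6);C=np.array([.4687,-.1215])
X=np.array([np.cos(yaw),np.sin(yaw),0]);Y=np.array([-np.sin(yaw),np.cos(yaw),0]);Z=np.array([0,0,-1.])
def key(i,z): return np.append(C+Y[:2]*.048*(i-2.5),z)
def rot(y): return Ro.from_matrix(np.column_stack([np.cross(y,Z),y,Z])).as_rotvec()
def tap(i,o,low=.100,thr=1.5):
    r.move_straight(key(i,.118),o,vel=.12);r.sleep(.2);f0=r.state()["ft_force"]
    h=r.move_straight(key(i,low),o,vel=.015,threshold=thr);s=r.state()
    print(i,h,"z",s["position"].round(4),"dF",(s["ft_force"]-f0).round(2),"t",round(s["clock"],1))
    r.move_straight(key(i,.118),o,vel=.1)
E
python3 - <<'E'
from h import *
q0=r.state()["qpos"]
best=min(((np.abs(q-q0)[1:].max(),k) for k,y in enumerate([X,-X,Y,-Y]) if (q:=r.ik(key(1,.118),rot(y))) is not None))
o=rot([X,-X,Y,-Y][best[1]]);print(best,o,r.ik(key(1,.33),o),[r.ik(key(i,.1),o) is not None for i in (1,2,3,4)])
np.save("o.npy",o)
p=r.state()["position"];r.move_straight([p[0],p[1],.36],vel=.15);r.grab()
r.movep(key(1,.30),o);print(r.state()["grip_width"],r.state()["clock"],r.state()["position"])
tap(1,o)
E
```

```text
(np.float64(0.5627844379141451), 3) [3.11612829 0.39918524 0.        ] [-0.40728209  0.35074029  0.91070224  2.00693239 -0.34209272  0.94259859
 -0.63690844] [True, True, True, True]
0.00029830047910712457 5.0167 [ 0.48739888 -0.19039428  0.29992211]
1 True z [ 0.4868 -0.1912  0.1024] dF [-0.41 -0.2   3.4 ] t 7.8
```

Run:
```python
from h import *
o=np.load("o.npy")
for i in (2,3,4): tap(i,o)
```

```text
2 True z [ 0.4747 -0.1447  0.1024] dF [0.53 0.48 1.94] t 9.8
3 False z [ 0.4627 -0.0983  0.1001] dF [ 0.16 -0.94  0.62] t 12.2
4 True z [ 0.4505 -0.0518  0.1024] dF [-1.28 -0.62  1.65] t 14.3
```

Keys 1, 2 and 4 all made contact at raised height, while key 3 gave nothing down to 3 mm below that. I'll tap key 3 lower down, and press it only if it turns out to be latched.

Run:
```python
from h import *
o=np.load("o.npy")
r.move_straight(key(3,.118),o,vel=.12);r.sleep(.2);f0=r.state()["ft_force"]
h=r.move_straight(key(3,.0955),o,vel=.015,threshold=2);s=r.state();print(h,s["position"].round(4),(s["ft_force"]-f0).round(2))
if h and .0965<s["position"][2]<.0985:
    for z in (.0965,.095,.0935,.0930):
        r.move_straight(key(3,z),o,vel=.02);r.sleep(.1);s=r.state();print(s["position"][2].round(4),(s["ft_force"]-f0).round(2))
    r.move_straight(key(3,.118),o,vel=.04);r.sleep(.3)
    tap(3,o)
    r.move_straight(key(3,.30),o,vel=.2)
print(r.state()["clock"])
im,d=r.snapshot("scene");cv2.imwrite("pics/s1.png",cv2.resize(im[150:360,180:460],(800,600))[:,:,::-1])
```

```text
True [ 0.4626 -0.0983  0.0979] [-1.36  0.45  4.55]
0.0965 [-1.3   1.89  3.55]
0.0951 [-0.79  1.05  4.16]
0.0936 [-1.11  1.35  5.73]
0.0931 [-1.52  1.52  5.37]
3 True z [ 0.4626 -0.0983  0.1021] dF [-0.67 -0.3   2.2 ] t 20.4
21.7667
```

View pics/s1.png

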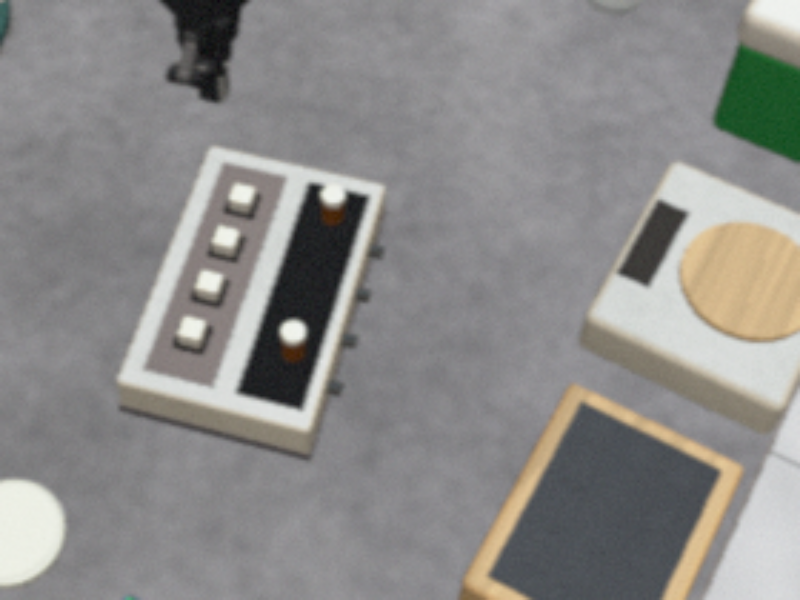

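The picture shows four evenly raised keys in a row, from (192,330) to (242,197), with both vials standing where they were. The gripper is clear. Key 3 now makes contact at the same height as the other three.

Run:
```python
from h import *
r.sleep(.3);print(r.sign_off(),r.state()["clock"])
```

```text
the job is handed in; nothing more can be done
the job is handed in; nothing more can be done
```

The latched key was key 3. I pressed it down, it sprang back up, and I handed the job in at about 22 s with the gripper clear of everything.

- **Finding it:** With the fingers shut, light taps met keys 1, 2 and 4 at tip height 77.4 mm, so they were raised. They went down about 0.6 mm at most. Key 3 gave nothing until 72.9 mm, which is the latched height.
- **Pressing it:** I took key 3 down to tip height 68.1 mm, close to its stop, with 5 to 6 N on it, and then withdrew.
- **Last checks:** A second tap on key 3 made contact at 77.1 mm, so it is raised. The final picture shows all four keys standing alike and both vials still upright on the console. I did not tap keys 1, 2 and 4 again. I also took no new overhead picture of the flasks, bottle and other things; the arm passed well above them.
- **Disagreements:** The two cameras differed by about 4 mm in y, so I used the average. Force readings were noisy by about 1 N. One reading on key 3's latched tap was 4.55 N, above the 4 N tap limit, but that was on the key to be released.

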